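# Mix the beads and put the paddle away

## Robot

A 6-joint arm with a two-finger parallel gripper is mounted at the origin on the work surface. World frame = base frame: x ahead of the robot, y to its left, z up, the work surface at z = 0. Lengths are in mm, angles in rad, forces in N, time in s.
With the tool pointing down it reaches from about 400 to 925 mm from the base axis. Payload 12.5 kg.
Tool frame: the origin (TCP) lies midway between the tips of the shut fingers; the grasp point (between the pads) lies 19 mm behind it; z points along the fingers, y is the line along which they close (so a half turn about z gives the same grasp; the last joint's range is limited). The gripper opens to 95 mm and grips with 3 to 60 N. Pads are 20 mm wide; open, the fingers measure 119 mm over their backs; the gripper's body (75 mm by 180 mm) begins 59 mm behind the grasp point.
Start: joints at [-1.22, 0.491, 1.559, -0, 1.092, -0.106], TCP at [275.698, -560.925, 214.661] pointing down, gripper open.
Joint ranges: [-3.1, 3.1], [-0.84, 2.19], [0.05, 2.79], [-1.13, 4.28], [0.06, 2.93], [-2.69, 2.69]. Speed limits (rad/s): [2.22, 2.22, 2.79, 3.14, 3.14, 3.14].

## Interface

Orientations are given as [roll, pitch, yaw] about the fixed x, y, z axes, in that order (R = Rz(yaw) Ry(pitch) Rx(roll)).
In Python, from cell import env gives the robot as it stands.
- The arm moves only by the shell command python3 -m inch 'ROWS'. ROWS is JSON, a list of rows, each a list of 7 numbers: the turn, a rotation vector about the tool's x, y, z in rad, then the shift along the tool's x, y, z in cm, then the closure, from -1 (fully open) to 1 (shut). A call has 1 to 20 rows; each row shifts and turns the commanded pose from where the row before left it, along the tool's axes as they then stand; what a row does not reach is not made up. A row lasts 1/8 s, in which the tool goes at most 62.5 mm and 10.7 degrees, less where a joint would pass 70% of its speed; a pose out of reach is approached as far as the arm can. A call with a gripper value outside its range is refused whole. The fingers move at their own pace and stop on an object; the grip force is fixed at half the most. Time passes only in rows, so rows that do not move let the fingers close. It gives the time, the measured TCP pose, the force, the opening and the grip force at its end, in the units of the state.
- env.state(): the state, without advancing time (a new reading comes with each control period).
- env.read_camera(name): name is "scene" or "top" or "wrist"; returns a dict with "img" (420x560x3 uint8, red, green, blue), "depth" (420x560 float32, mm along the optical axis (not along the pixel's ray), 0 where there is no reading), "fx", "fy", "cx", "cy" (pixels), "position" and "orientation" of the camera in the world. Camera axes: x right, y down, z forward; pixel columns grow to the right and rows downward; lengths in mm; the calibration is good to about 2 mm. A picture is of the moment at which its call begins.
- env.job_done(): hands the job in; it is judged then, once.
Trained networks look in a picture, given as the dict that the camera call returned (one of the last four; its "shot" number tells which), for a name from the list of things; names that differ only in an ending like _2 or _b are one class to them, and where a whole thing is asked for, a point or a joint stands for the part that bears it (a point fixed in the world has none). Each returns a list of dicts, best first, with "score" (0 to 1); they miss things now and then, are a little off and sometimes report something else, mostly with a low value. They report only what shows in the picture. A call takes as long as a camera call. They do not tell look-alikes from the thing itself.
- env.find_in(picture, target): "centre" ([x, y, z] in mm, in the coordinates of the camera as it stood for that picture, good to about 4 mm: the middle of the surface that is visible of it).
- env.trace(picture, target): "mask" (420x560 bool, what is visible of it).
The state is a dict: "t": time; "joints": joint angles; "qvel": joint speeds; "tau": joint torques, N m; "eef_pos": TCP position; "tcp_rot": TCP orientation; "ft_force": force on the tool from outside, world axes, zero at the start; "moment": the same for the moment, N m; "opening": opening from 0.0 (shut) to 1.0 (fully open); "grip_force": force on a finger pad.
Only numpy, scipy, OpenCV 4.12 (cv2) and the standard library are available. Lean on these libraries where they do the work, as an engineer would, in place of code of your own. Each camera call takes 0.05 s, during which the arm holds its last target. There are 200 camera calls.

## Task

Take the wooden paddle from its rack and, with its blade down among the beads, stir right round the bowl for at least two full turns, and on until the green and the copper beads are mixed, with some of each colour on both sides of the line that divided them. Then lay the paddle back in both cradles as you found it and swing the brass keeper bar shut over its handle until it clicks home. Keep every bead in the bowl, touch the beads only with the paddle, and leave the flask, the tin and the steel block alone.

Things in the scene. Friction and masses are not known exactly. Their poses are not given: they have to be found in the camera images.
- bowl: White ceramic bowl, fixed to the bench, at any yaw. Origin at the centre of its underside, z up. Foot 54 mm, rim 70 mm in outside radius; rim 36 mm above the bench; wall 4 mm. At the start all green beads lie on its +x side, all copper beads on its -x side; its y axis is the line between them.
- bowl_floor (a point): centre of the bowl's flat inside floor, 6 mm above the bench; the floor is about 52 mm in radius, then the wall flares to 66 mm inside radius at the rim
- rack: Dark wooden tool rack, fixed to the bench. Origin on the bench under the stored paddle's middle; x along the stored paddle towards its blade (world -x, give or take 0.4 rad), z up. Base plate x -120 to +55, y -55 to +55 mm, 12 mm thick. The stored paddle's centre line runs along y = 0, 52 mm above the bench. Hinge post at x -95, y -40 mm, catch post at x -95, y +40 mm.
- cradle_blade (a point): Middle of the seat of the cradle nearer the blade, at rack x = +28 mm, 45 mm above the bench. Both cradles: 14 mm long in x, upright slot 19 mm wide in y from 45 to 63 mm high, flared above to about 40 mm wide at 76 mm high.
- cradle_handle (a point): same for the cradle nearer the handle's end, at rack x = -62 mm; 76 mm of free space lies between the two cradles
- paddle: Loose beech stirring paddle, about 60 g, 230 mm long along its x axis; origin on its centre line. Square handle 14 x 14 mm from x = -118 to +42 mm; flat blade 20 mm wide (y) and 7 mm thick (z) from x = +42 to +112 mm. It starts level in the rack's cradles, its axes nearly parallel to the rack's and its origin up to 8 mm along x from the rack's. It balances near x = 0.
- paddle_grip (a point): point on the handle's centre line at paddle x = -17 mm, midway between the cradles when the paddle is stored; good to grip across y
- paddle_tip (a point): centre of the end face of the paddle's blade (paddle x = +112 mm)
- keeper (a joint): Angle (rad) of the rack's brass keeper bar about its upright hinge: 0 = shut, across the handle, from hinge post to catch post; grows as it opens (anticlockwise from above, free end towards rack -x), at most 1.9. Stays where left. Bar 12 mm wide, 64 to 72 mm high, 5 mm over the handle. A sprung catch is felt from 0.15 rad, passed at 0.06 with 3 N at the peg, then pulls it to a stop at 0.
- keeper_peg (a point): middle of the upright red peg on the keeper's free end: 12 mm in diameter, from 72 to 106 mm above the bench, this point 89 mm above it; 80 mm from the hinge axis
- keeper_hinge (a point): point on the keeper's hinge axis, level with keeper_peg; from here the shut peg lies 80 mm away towards the rack's +y
- green1: loose dark green faceted barrel bead, 17 mm across and 14 mm high, smooth, 10 to 20 g; origin at its centre
- green2: loose dark green faceted barrel bead, 17 mm across and 14 mm high, smooth, 10 to 20 g; origin at its centre
- green3: loose dark green faceted barrel bead, 17 mm across and 14 mm high, smooth, 10 to 20 g; origin at its centre
- green4: loose dark green faceted barrel bead, 17 mm across and 14 mm high, smooth, 10 to 20 g; origin at its centre
- copper1: loose copper-coloured cube bead, 14 mm, smooth, 10 to 20 g; origin at its centre
- copper2: loose copper-coloured cube bead, 14 mm, smooth, 10 to 20 g; origin at its centre
- copper3: loose copper-coloured cube bead, 14 mm, smooth, 10 to 20 g; origin at its centre
- copper4: loose copper-coloured cube bead, 14 mm, smooth, 10 to 20 g; origin at its centre
- flask: bystander: stoppered dark green flask, 54 mm in diameter and 105 mm tall; origin under its centre
- tin: bystander: yellow tin, 64 mm in diameter and 75 mm tall; origin under its centre
- block: bystander: steel bench block, 65 x 65 x 22 mm, 0.7 kg; origin under its centre
Mind the look-alikes: they are no part of the job. Several things have the shape of the paddle; the one meant has the colours described above. There is more than one size of the rack; the job needs the middle-sized.

How it is judged (in metres and radians):
On the way, in this order (a step that is already met when the one before it is completed fails the run):
1. paddle blade down among the beads, passing the green beads' starting side (the bowl's +x) (z of paddle_tip in the frame of bowl below 0.026 m and horizontal distance between paddle_tip and bowl_floor below 0.062 m and x of paddle_tip in the frame of bowl above 0.01 m and y of paddle_tip in the frame of bowl between -0.009 and 0.009 m).
2. paddle blade down among the beads, passing the dividing line (the bowl's y axis), off centre (z of paddle_tip in the frame of bowl below 0.026 m and horizontal distance between paddle_tip and bowl_floor below 0.062 m and (y of paddle_tip in the frame of bowl above 0.01 m or y of paddle_tip in the frame of bowl below -0.01 m) and x of paddle_tip in the frame of bowl between -0.009 and 0.009 m).
3. paddle blade down among the beads, passing the copper beads' starting side (the bowl's -x) (z of paddle_tip in the frame of bowl below 0.026 m and horizontal distance between paddle_tip and bowl_floor below 0.062 m and x of paddle_tip in the frame of bowl below -0.01 m and y of paddle_tip in the frame of bowl between -0.009 and 0.009 m).
4. paddle blade down among the beads, passing the dividing line again (all of step 2).
5. paddle blade down among the beads, passing the green beads' starting side again (all of step 1).
At the end, for the whole second after the job is handed in: Each side of the bowl's y axis holds a green and a copper bead at least 4 mm beyond it; all beads rest in the bowl; paddle released in both cradles, blade end as found, within 6 mm across, 5 mm in height and 20 mm lengthways of its stored place; keeper shut past its catch (below 0.04 rad) (x of any of green1, green2, green3, green4 in the frame of bowl above 0.004 m and x of any of green1, green2, green3, green4 in the frame of bowl below -0.004 m and x of any of copper1, copper2, copper3, copper4 in the frame of bowl above 0.004 m and x of any of copper1, copper2, copper3, copper4 in the frame of bowl below -0.004 m and horizontal distance between each of green1, green2, green3, green4, copper1, copper2, copper3, copper4 and bowl_floor below 0.062 m and z of each of green1, green2, green3, green4, copper1, copper2, copper3, copper4 in the frame of bowl below 0.045 m and linear speed of each of green1, green2, green3, green4, copper1, copper2, copper3, copper4 below 0.03 m/s and x of paddle in the frame of rack between -0.02 and 0.02 m and y of paddle in the frame of rack between -0.006 and 0.006 m and z of paddle in the frame of rack between 0.047 and 0.057 m and angle between the x axis of paddle and the x axis of rack, either way round below 0.08 rad and linear speed of paddle below 0.02 m/s and x of paddle_tip in the frame of rack above 0.08 m and value of joint keeper below 0.04 rad); the robot touches nothing.
It fails at once if a bead leaves the bowl (horizontal distance between any of green1, green2, green3, green4, copper1, copper2, copper3, copper4 and bowl_floor above 0.075 m).
It fails at once if the gripper's fingers push the beads (over 2 N) instead of the paddle (contact force between the fingers and green1 above 2 N or contact force between the fingers and green2 above 2 N or contact force between the fingers and green3 above 2 N or contact force between the fingers and green4 above 2 N or contact force between the fingers and copper1 above 2 N or contact force between the fingers and copper2 above 2 N or contact force between the fingers and copper3 above 2 N or contact force between the fingers and copper4 above 2 N).
It fails at once if the flask, tin or steel block is moved more than 25 mm or tipped (distance of any of flask, tin, block from where it was at the start of the episode above 0.025 m or angle between any of flask, tin, block's own z axis and vertical above 0.35 rad).
It also fails if it takes over 70 s, if anything falls off the work surface, if the arm or the gripper's body presses on something with over 40 N, if the wrist force passes 120 N, or if a joint passes its speed limit or range.

## Working session

There is one attempt and no reset: what is moved stays moved. The work goes in short steps, Python scripts to look and compute and a shell command to move; the robot and the scene stay as the last step left them, time stands still between calls to the robot, and variables do not carry over. Pictures are saved under pics/ and viewed, at most 11 in all, crops included, and the job is handed in when it is done.

```bash
mkdir -p pics; ls
cat > h.py <<'E'
import numpy as np, cv2
from scipy.spatial.transform import Rotation as R
from cell import env
def cam(n): return env.read_camera(n)
def rot(p):
    o=np.array(p["orientation"],float)
    return R.from_euler('xyz',o).as_matrix() if o.size==3 else (R.from_quat(o).as_matrix() if o.size==4 else o.reshape(3,3))
def w(p,c): return rot(p)@np.array(c)+np.array(p["position"])
def cloud(p,mask=None):
    d=p["depth"]; v,u=np.nonzero((d>0) if mask is None else (mask&(d>0))); z=d[v,u]
    c=np.c_[(u-p["cx"])/p["fx"]*z,(v-p["cy"])/p["fy"]*z,z]
    return c@rot(p).T+np.array(p["position"])
def save(n,img): cv2.imwrite(n,cv2.cvtColor(img,cv2.COLOR_RGB2BGR))
def px(p,q):
    c=rot(p).T@(np.array(q)-np.array(p["position"])); return np.round([c[0]/c[2]*p["fx"]+p["cx"],c[1]/c[2]*p["fy"]+p["cy"]])
E
python3 - <<'E'
from h import *
for n in("top","scene"):
    p=cam(n); save(f"pics/{n}0.png",p["img"]); print(n,p["position"],p["orientation"],p["fx"])
    for t in ["bowl","rack","paddle","keeper","keeper_peg","green1","copper1","flask","tin","block"]:
        print(t,[(round(d["score"],2),w(p,d["centre"]).round().tolist(),px(p,w(p,d["centre"])).tolist()) for d in env.find_in(p,t)])
print(env.state())
E
```

```text
pics
top [ 234.20002973   -3.23911153 1492.74880794] [-2.97338166 -0.00512617 -1.56317881] 437.41304574974816
bowl [(0.55, [528.0, 189.0, 10.0], [226.0, 193.0])]
rack [(0.88, [545.0, -112.0, 12.0], [314.0, 189.0])]
paddle [(0.85, [498.0, -136.0, 60.0], [322.0, 200.0]), (0.72, [736.0, -408.0, 12.0], [397.0, 137.0]), (0.58, [466.0, -388.0, 9.0], [394.0, 213.0])]
keeper [(0.59, [264.0, 317.0, 96.0], [180.0, 270.0])]
keeper_peg [(0.78, [262.0, 319.0, 96.0], [179.0, 270.0])]
green1 []
copper1 []
flask [(0.62, [393.0, 365.0, 74.0], [169.0, 230.0]), (0.6, [617.0, 375.0, 57.0], [170.0, 164.0])]
tin [(0.66, [394.0, 363.0, 74.0], [169.0, 230.0]), (0.35, [636.0, -57.0, 71.0], [298.0, 159.0])]
block [(0.72, [769.0, 10.0, 20.0], [279.0, 126.0])]
scene [1264.25049914  443.8319509   761.69146325] [-2.20988097 -0.00492048  2.08233521] 457.8087135264123
bowl [(0.77, [508.0, 184.0, 18.0], [338.0, 264.0])]
rack [(0.88, [248.0, 311.0, 24.0], [422.0, 220.0]), (0.84, [574.0, -108.0, 10.0], [219.0, 243.0]), (0.78, [275.0, -235.0, 18.0], [242.0, 172.0]), (0.31, [641.0, -51.0, 73.0], [221.0, 247.0])]
paddle 
[... 1070 characters left out ...]
 1.1, 'joints': array([-1.21958817e+00,  4.90918950e-01,  1.55890282e+00,  1.76690692e-05,
        1.09166699e+00, -1.05602754e-01]), 'qvel': array([-1.05739555e-03,  4.49751618e-04,  7.78941753e-04,  8.62209993e-04,
        1.00256470e-03, -6.67867023e-05]), 'tau': array([ 3.27420996e-03, -6.12458110e+01, -2.58432591e+01,  6.93446794e-02,
        4.44327726e-02, -2.82663433e-05]), 'eef_pos': array([ 275.71176734, -560.92798044,  214.64819437]), 'tcp_rot': array([ 3.14148769e+00, -4.64194483e-06,  4.56802770e-01]), 'ft_force': array([-0.54793933, -0.08221279, -0.39015371]), 'moment': array([-1.76499179e-02,  1.25914714e-05,  6.13954745e-02]), 'grip_force': 0.0, 'opening': 1.0000880830897683}
```

View pics/top0.png

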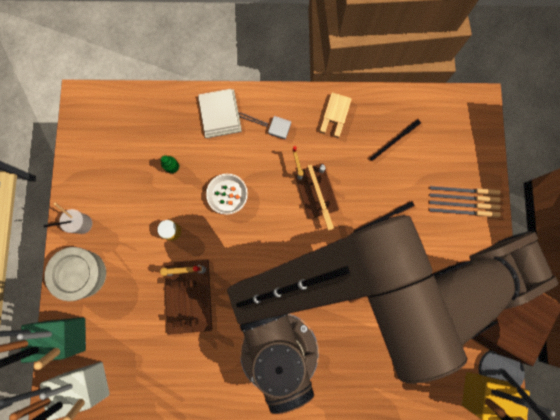

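View pics/scene0.png

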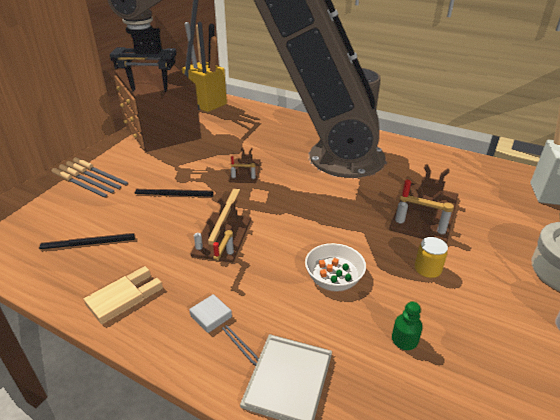

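Scene picture: three racks – small, empty, at (242,165); middle-sized, holding the beech paddle, at (222,228); large, empty, at (425,212). Paddle shapes: black ones at (88,241) and (175,193), and the beech one in the middle rack at (226,217). So the middle rack with its beech paddle and open keeper (red peg at (215,248)) fits; the bowl is at (336,266). I confirm in one crop and measure.

Run:
```python
from h import *
p=cam("scene"); save("pics/crop1.png",cv2.resize(p["img"][175:310,170:380],None,fx=3.8,fy=3.8,interpolation=cv2.INTER_CUBIC))
c=cloud(p); hsv=cv2.cvtColor(p["img"],cv2.COLOR_RGB2HSV)[p["depth"]>0]
# paddle
m=(c[:,2]>50)&(c[:,2]<64)&(abs(c[:,0]-545)<170)&(abs(c[:,1]+112)<120)&(hsv[:,2]>120)&(hsv[:,0]>10)&(hsv[:,0]<30)
q=c[m]; mu=q.mean(0); u,s,v=np.linalg.svd(q-mu,full_matrices=False); print("paddle",len(q),mu.round(),v[0].round(3),s.round(), (q@v[0]).min()-mu@v[0],(q@v[0]).max()-mu@v[0],np.percentile(q[:,2],[5,50,95]))
for nm,lo,hi in(("red",0,6),):
    m=(hsv[:,1]>180)&((hsv[:,0]<4)|(hsv[:,0]>176))&(c[:,2]>70)&(abs(c[:,0]-640)<60)&(abs(c[:,1]+51)<60)
    print("peg",m.sum(),c[m].mean(0).round(),c[m].min(0).round(),c[m].max(0).round())
# bowl rim circle
m=(c[:,2]>32)&(c[:,2]<40)&(abs(c[:,0]-525)<90)&(abs(c[:,1]-187)<90)
q=c[m]; A=np.c_[2*q[:,:2],np.ones(len(q))]; x=np.linalg.lstsq(A,(q[:,:2]**2).sum(1),rcond=None)[0]; print("bowl",x[:2],np.sqrt(x[2]+x[0]**2+x[1]**2),len(q))
p=cam("wrist"); print(p["position"],rot(p).round(3).tolist(),p["fx"],env.state()["eef_pos"])
```

```text
paddle 346 [ 520. -129.   57.] [0.955 0.297 0.014] [1309.  137.   37.] -124.86607673977721 108.68315091990587 [53.53524579 57.74227952 60.61027854]
peg 56 [670. -42.  94.] [664. -48.  74.] [674. -37. 108.]
bowl [524.51444988 183.88909233] 67.02659266106787 354
[ 347.74401391 -525.3555234   385.21928259] [[0.44, -0.861, -0.256], [-0.898, -0.421, -0.127], [0.001, 0.285, -0.958]] 378.3717862823318 [ 275.68418711 -560.92610173  214.65202767]
```

View pics/crop1.png

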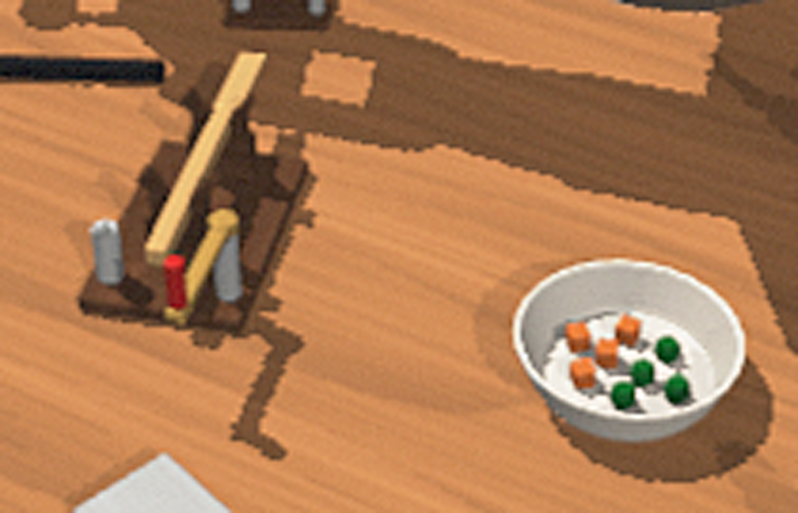

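The crop confirms it: beech paddle in the middle-sized rack (crop x 150-260, y 55-255), keeper swung open with its red peg at (176,282), hinge post at right (228,260); bowl at right with copper on the left and green on the right half. Moving above the rack.

```bash
python3 -m inch '[[0,0,0.155,0,0,0,-1],[0,0,0,3.4,-3.5,-0.35,-1],[0,0,0,3.4,-3.5,-0.35,-1],[0,0,0,3.4,-3.5,-0.35,-1],[0,0,0,3.4,-3.5,-0.35,-1],[0,0,0,3.4,-3.5,-0.35,-1],[0,0,0,3.4,-3.5,-0.35,-1],[0,0,0,3.4,-3.5,-0.35,-1],[0,0,0,3.4,-3.5,-0.35,-1],[0,0,0,3.4,-3.5,-0.35,-1],[0,0,0,3.4,-3.5,-0.35,-1],[0,0,0,0,0,0,-1]]'
cat > m.py <<'E'
from h import *
s=env.state(); print(s["t"],s["joints"].round(4),s["eef_pos"].round(1),s["tcp_rot"].round(3))
p=cam("wrist"); np.savez("w.npz",**{k:v for k,v in p.items()})
hs=cv2.cvtColor(p["img"],cv2.COLOR_RGB2HSV)
for d in env.trace(p,"paddle")[:2]:
    q=cloud(p,d["mask"]); q=q[(abs(q[:,2]-57)<7)]
    if len(q)<200: continue
    r=cv2.minAreaRect(q[:,:2].astype(np.float32)); t=q[:,2]>np.percentile(q[:,2],60)
    mu=q.mean(0); v=np.linalg.svd(q-mu,full_matrices=False)[2][0]; v*=np.sign(v[0]); n=np.array([-v[1],v[0],0]); a=(q-mu)@v; b=(q-mu)@n
    print("paddle",round(d["score"],2),len(q),mu.round(1),v.round(4),"ext",np.percentile(a,[0.3,99.7]).round(1),"b",np.percentile(b,[2,98]).round(1),"z",np.percentile(q[:,2],[5,50,95]).round(1),r)
c=cloud(p); hh=hs[p["depth"]>0]
m=(hh[:,1]>150)&((hh[:,0]<5)|(hh[:,0]>175))&(c[:,2]>70)&(c[:,2]<112)
if m.sum()>5: q=c[m]; print("peg",m.sum(),q.mean(0).round(1), q[q[:,2]>102][:,:2].mean(0).round(1))
E
python3 m.py; python3 -c "
from h import *
d=np.load('w.npz');save('pics/w1.png',d['img'])"
```

```text
t: 2.7
eef_pos: [497.3, -123.3, 249.9]
tcp_rot: [3.141, -0.001, 0.306]
ft_force: [-0.2, -0.5, -0.4]
opening: 0.998
grip_force: 0.0
2.7 [-3.7220e-01  2.9250e-01  1.7840e+00  3.0000e-04  1.0644e+00  8.9290e-01] [ 497.3 -123.3  249.9] [ 3.141e+00 -1.000e-03  3.060e-01]
paddle 0.97 3750 [ 513.9 -131.3   58.1] [0.9511 0.3084 0.0188] ext [-115.8  111.2] b [-9.   8.6] z [55.  58.7 60.4] ((511.6160583496094, -132.9348907470703), (228.4793701171875, 19.73775863647461), 17.58943748474121)
peg 38 [ 299.6 -249.8   73.6] [nan nan]m.py:13: RuntimeWarning: Mean of empty slice.
  if m.sum()>5: q=c[m]; print("peg",m.sum(),q.mean(0).round(1), q[q[:,2]>102][:,:2].mean(0).round(1))
  ret = um.true_divide(
```

View pics/w1.png

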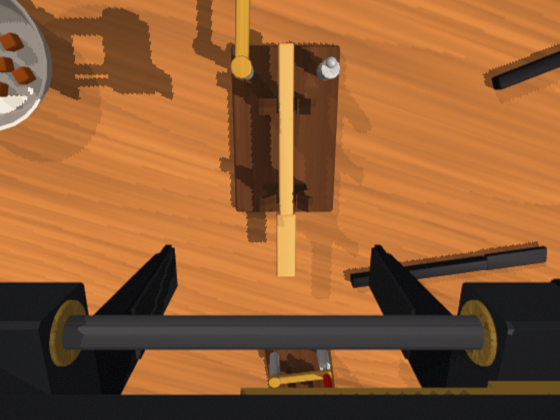

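Wrist view: paddle centre line at column 286 (rows 45-275), hinge post (242,68), catch post (330,66), bar heading up the image; black look-alike paddles at right. Now the rack frame from the base plate and posts.

Run:
```python
from h import *
p=dict(np.load("w.npz")); c=cloud(p); v=np.array([np.cos(.31),np.sin(.31)]); o=np.array([508.9,-132.9])
d=c[:,:2]-o; X=-d@v; Y=-d@np.array([-v[1],v[0]])
m=(abs(c[:,2]-12)<4)&(abs(X)<160)&(abs(Y)<90); 
print("base X",np.percentile(X[m],[0.5,99.5]),"Y",np.percentile(Y[m],[0.5,99.5]),m.sum())
print(cv2.minAreaRect(np.c_[X,Y][m].astype(np.float32)))
h=np.histogram(c[:,2][(abs(X)<130)&(abs(Y)<60)],np.arange(0,120,4)); print(h[0])
for y0 in(-40,40):
    m=(c[:,2]>56)&(abs(X+95)<22)&(abs(Y-y0)<18); print("post",y0,np.c_[X,Y,c[:,2]][m].mean(0).round(1),m.sum(),c[:,2][m].max(), [np.percentile(a[m],[2,98]).round(1).tolist() for a in(X,Y)])
for x0 in(28,-62):
    m=(c[:,2]>66)&(abs(X-x0)<20)&(abs(Y)<26); print("cradle",x0,m.sum(),[np.percentile(a[m],[2,50,98]).round(1).tolist() for a in(X,Y)] if m.sum() else 0)
```

```text
base X [-120.30218656  137.86014333] Y [-53.99117302  84.45198978] 12129
((14.997314453125, 7.090522766113281), (285.58502197265625, 131.1217498779297), 7.77039098739624)
[4784    1 4091 7933   28   36   45   46   45   38   35  211   69  946
 2621  637  215  395 1003  247    0    0    0    0    0    0    0    0
    0]
post -40 [-101.4  -38.8   73.4] 608 76.60334598456222 [[-116.6, -88.0], [-47.5, -31.2]]
post 40 [-101.    40.2   59.4] 102 61.67253996134963 [[-105.7, -96.6], [36.2, 44.9]]
cradle 28 417 [[19.5, 25.9, 33.2], [-24.5, 13.0, 24.9]]
cradle -62 487 [[-70.0, -63.4, -56.8], [-24.1, 12.8, 25.4]]
```

```bash
python3 -m inch '[[0,0,-0.004,2.65,1.25,3,-1],[0,0,0,0,0,5,-1],[0,0,0,0,0,5,-1],[0,0,0,0,0,4,-1],[0,0,0,0,0,3,-1],[0,0,0,0,0,1.7,-1],[0,0,0,0,0,0,0],[0,0,0,0,0,0,1],[0,0,0,0,0,0,1],[0,0,0,0,0,0,1],[0,0,0,0,0,0,1],[0,0,0,0,0,0,1]]'; python3 -c "
from h import *
print(env.state()['joints'].round(4))"
```

```text
t: 4.3
eef_pos: [525.4, -129.7, 32.8]
tcp_rot: [3.141, -0.0, 0.306]
ft_force: [0.8, -0.6, 0.1]
opening: 0.425
grip_force: 0.0
[-3.6410e-01  6.2990e-01  1.9257e+00 -1.0000e-04  5.8580e-01  9.0090e-01]
```

```bash
python3 -m inch '[[0,0,0,0,0,0,1],[0,0,0,0,0,0,1],[0,0,0,0,0,0,1],[0,0,0,0,0,0,1]]'
python3 - <<'E'
import numpy as np
D=[(275.7,-560.9,214.65,-1.21959,.490919,1.558903),(497.3,-123.3,249.9,-.3722,.2925,1.784),(525.4,-129.7,32.8,-.3641,.6299,1.9257)]
A=[];b=[]
for x,y,z,q1,q2,q3 in D:
    r=x*np.cos(q1)+y*np.sin(q1); l=-x*np.sin(q1)+y*np.cos(q1); print(r,l); q=q2+q3
    A+=[[1,np.sin(q2),np.sin(q),np.cos(q),0],[0,np.cos(q2),np.cos(q),-np.sin(q),1]]; b+=[r,z]
print(np.linalg.lstsq(np.array(A),np.array(b),rcond=None))
E
```

```text
t: 4.8
eef_pos: [525.3, -129.7, 32.6]
tcp_rot: [3.142, 0.0, 0.306]
ft_force: [-0.8, 0.2, 0.0]
opening: 0.144
grip_force: 30.0
621.5110340875187 65.90397945088881
508.0896160578189 65.99334856042837
537.1444768588653 65.9019042214706
(array([ 4.53652993e-01,  5.85844155e+02,  4.10814628e+02,  4.27277475e+01,
       -7.47058335e+01]), array([0.00236428]), np.int32(5), array([2.98404933, 2.43301015, 0.28415694, 0.2836576 , 0.12126188]))
```

```bash
python3 -m inch '[[0,0,0,0,0,-1.5,1],[0,0,0,0,0,-3.5,1],[0,0,0,0,0,-5,1],[0,0,0,0,0,-5,1],[0,0,0,0,0,-5,1],[0,0,0,1.2,-5,0,1],[0,0,0,1.2,-5,0,1],[0,0,0,1.2,-5,0,1],[0,0,0,1.2,-5,0,1],[0,0,0,1.2,-5,0,1],[0,0,0,1.2,-5,0,1],[0,0,0,1.2,-5,0,1],[0,0,0,1.2,-5,0,1],[0,0,-0.17,0,0,0,1],[0,0,-0.17,0,0,0,1],[0,0,-0.17,0,0,0,1],[0,0,-0.17,0,0,0,1],[0,0,-0.17,0,0,0,1],[0,0,-0.17,0,0,0,1]]'
python3 - <<'E'
from h import *
s=env.state(); print(s['joints'].round(4))
p=cam("scene"); save("pics/s2.png",p["img"][100:340,150:470])
E
```

```text
t: 7.18
eef_pos: [496.2, 280.5, 233.6]
tcp_rot: [3.141, -0.0, 1.331]
ft_force: [0.4, -1.3, -1.2]
opening: 0.147
grip_force: 30.0
[ 3.9870e-01  3.9320e-01  1.6727e+00 -1.0000e-04  1.0750e+00  6.3810e-01]
```

View pics/s2.png

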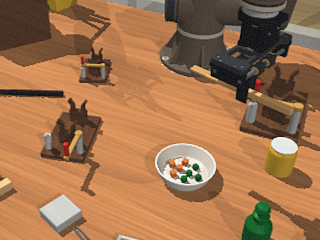

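The paddle is held (crop (200,70)-(300,105)) and clear of everything; the empty middle rack is at (75,135). Next the rest of the yaw, then tilt.

```bash
python3 -m inch '[[0,0,-0.17,0,0,0,1],[0,0,-0.17,0,0,0,1],[0,0,-0.14,0,0,0,1],[0,0.18,0,0,0,0,1],[0,0.18,0,0,0,0,1],[0,0.18,0,0,0,0,1],[0,0.18,0,0,0,0,1],[0,0.18,0,0,0,0,1],[0,0,0,0,0,0,1]]'
python3 - <<'E'
from h import *
s=env.state(); print(s['joints'].round(4))
Rt=R.from_euler('xyz',s['tcp_rot']).as_matrix(); print(Rt.round(3))
p=cam("scene")
print([(round(d["score"],2),w(p,d["centre"]).round().tolist()) for d in env.find_in(p,"paddle_tip")])
for d in env.trace(p,"paddle"):
    q=cloud(p,d["mask"]); q=q[q[:,2]>70]
    if len(q)<50: continue
    mu=q.mean(0); v=np.linalg.svd(q-mu,full_matrices=False)[2][0]; v*=-np.sign(v[2]); a=(q-mu)@v
    print(len(q),mu.round(),v.round(3),np.percentile(a,[.5,99.5]).round(), (mu+v*np.percentile(a,99.5)).round(), "pred tip",(s['eef_pos']-19*Rt[:,2]-129*Rt[:,0]).round())
for t in("green1","copper1"): print(t,[w(p,d["centre"]).round().tolist() for d in env.find_in(p,t) if d["score"]>.3])
E
```

```text
t: 8.35
eef_pos: [496.8, 279.2, 231.7]
tcp_rot: [-3.134, -0.901, 1.796]
ft_force: [-0.1, -0.7, 0.1]
opening: 0.143
grip_force: 30.0
[ 0.0111  0.4926  1.8338  0.9288  1.2667 -0.7262]
[[-0.139  0.973 -0.182]
 [ 0.605  0.229  0.762]
 [ 0.784 -0.004 -0.621]]
[(0.9, [729.0, -402.0, 8.0]), (0.82, [502.0, 275.0, 264.0]), (0.8, [449.0, -350.0, 8.0])]
677 [506. 265. 247.] [ 0.139 -0.603 -0.786] [-99. 127.] [524. 189. 147.] pred tip [518. 187. 142.]
190 [641. -50.  80.] [-0.94  -0.262 -0.219] [-38.  61.] [584. -66.  67.] pred tip [518. 187. 142.]
green1 [[507.0, 201.0, 15.0], [555.0, 194.0, 20.0], [422.0, 375.0, 60.0], [532.0, 197.0, 17.0]]
copper1 [[527.0, 171.0, 22.0], [523.0, 147.0, 17.0], [546.0, 162.0, 22.0]]
```

```bash
python3 -m inch '[[0,0,0,-1.86,-0.8,1.85,1],[0,0,0,-1.86,-0.8,1.85,1],[0,0,0,-1.86,-0.8,1.85,1],[0,0,0,-1.86,-0.8,1.85,1],[0,0,0,0,0,0,1]]'
cat > t.py <<'E'
from h import *
import sys
s=env.state(); Rt=R.from_euler('xyz',s['tcp_rot']).as_matrix()
print(s['t'],s['joints'].round(3)); print(Rt.round(3).tolist())
C=np.array([524.5,184,0]); ex=np.array([.21,.978,0]); ey=np.array([-.978,.21,0])
f=lambda q:(round(float((q-C)@ex),1),round(float((q-C)@ey),1),round(float(q[2]),1))
print("tip pred bowl",f(s['eef_pos']-19*Rt[:,2]-130*Rt[:,0]))
p=cam("scene")
for d in env.trace(p,"paddle"):
    q=cloud(p,d["mask"]); q=q[np.linalg.norm(q[:,:2]-C[:2],axis=1)<230]
    if len(q)<100: continue
    mu=q.mean(0); v=-Rt[:,0]; a=(q-mu)@v; t=q[a>np.percentile(a,93)]
    print(len(q),"seen end",f(mu+v*np.percentile(a,99.5)),np.ptp(a))
for t in("green1","copper1"): print(t,[f(w(p,d["centre"])-[3,2,4]) for d in env.find_in(p,t) if d["score"]>.25])
if len(sys.argv)>1:
    save(sys.argv[1],cv2.resize(p["img"][220:310,280:400],None,fx=5,fy=5,interpolation=cv2.INTER_CUBIC))
E
python3 t.py pics/b3.png
```

```text
t: 9.22
eef_pos: [461.7, 285.1, 127.9]
tcp_rot: [-3.138, -0.899, 1.805]
ft_force: [0.4, 0.5, -0.4]
opening: 0.143
grip_force: 30.0
9.225 [ 0.024  0.623  1.987  1.031  1.102 -0.979]
[[-0.144, 0.972, -0.185], [0.605, 0.234, 0.761], [0.783, -0.002, -0.622]]
tip pred bowl (-0.7, 41.3, 37.9)
611 seen end (-2.8, 37.5, 35.7) 241.99343265247654
green1 [(36.0, 3.0, 10.0), (11.7, -4.1, 15.1)]
copper1 [(-14.8, -4.4, 13.8), (-33.0, -4.3, 15.2), (-19.5, -24.9, 18.3)]
```

View pics/b3.png

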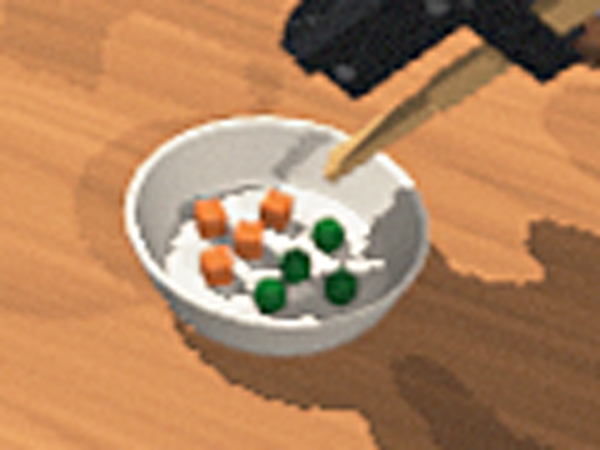

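The picture shows the blade tip (333,172) over the empty far gap between copper (275,207) and green (327,235). Lowering and stirring the first round.

```bash
python3 -m inch '[[0,0,0,-0.98,0,0.78,1],[0,0,0,-0.98,0,0.78,1],[0,0,0,0.4,1.3,0.5,1],[0,0,0,0.35,1.6,0.44,1],[0,0,0,-0.04,1.5,-0.06,1],[0,0,0,-0.4,1.13,-0.5,1],[0,0,0,-0.77,0.73,-0.97,1]]'; python3 t.py pics/b4.png
```

```text
t: 10.3
eef_pos: [525.7, 291.7, 103.3]
tcp_rot: [-3.141, -0.9, 1.806]
ft_force: [-0.9, -0.7, -0.2]
opening: 0.141
grip_force: 30.0
10.3 [ 0.033  0.719  1.836  1.016  1.126 -0.926]
[[-0.145, 0.972, -0.183], [0.604, 0.234, 0.762], [0.783, -0.0, -0.622]]
tip pred bowl (19.3, -19.9, 13.3)
574 seen end (24.0, -23.8, 21.3) 227.2742994136756
736 seen end (127.7, 129.2, 11.3) 86.6365972374557
green1 [(-3.0, -36.6, 14.7), (9.6, -31.4, 13.3), (-206.4, -160.3, 67.5)]
copper1 [(-37.3, -2.6, 15.4), (-12.2, -3.1, 14.5)]
```

View pics/b4.png

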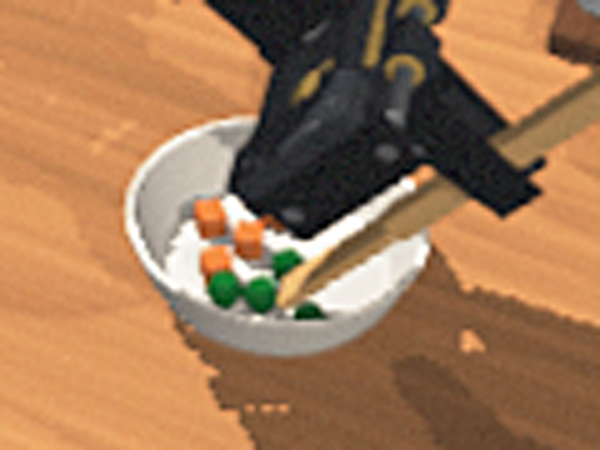

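The blade (285,300) is pushing greens towards the coppers; nothing near the rim. Continuing round.

```bash
python3 -m inch '[[0,0,0,-0.86,0.11,-1.09,1],[0,0,0,-0.79,-0.61,-0.99,1],[0,0,0,-0.48,-1.15,-0.61,1],[0,0,0,-0.13,-1.43,-0.15,1],[0,0,0,0.4,-1.35,0.51,1],[0,0,0,0.77,-0.96,0.97,1],[0,0,0,0.94,-0.16,1.19,1],[0,0,0,0.79,0.61,0.99,1],[0,0,0,0.52,1.28,0.65,1],[0,0,0,0.07,1.6,0.08,1],[0,0,0,-0.46,1.31,-0.58,1]]'; python3 t.py pics/b5.png
```

```text
t: 11.88
eef_pos: [515.9, 303.1, 103.2]
tcp_rot: [3.141, -0.9, 1.807]
ft_force: [-0.5, 0.4, -0.4]
opening: 0.147
grip_force: 30.0
11.875 [ 0.053  0.712  1.857  1.035  1.11  -0.933]
[[-0.146, 0.972, -0.183], [0.604, 0.234, 0.762], [0.783, 0.0, -0.622]]
tip pred bowl (28.4, -8.0, 13.2)
698 seen end (25.3, -12.9, 10.7) 241.40331235586928
green1 [(-33.6, -31.4, 13.6)]
copper1 []
```

View pics/b5.png

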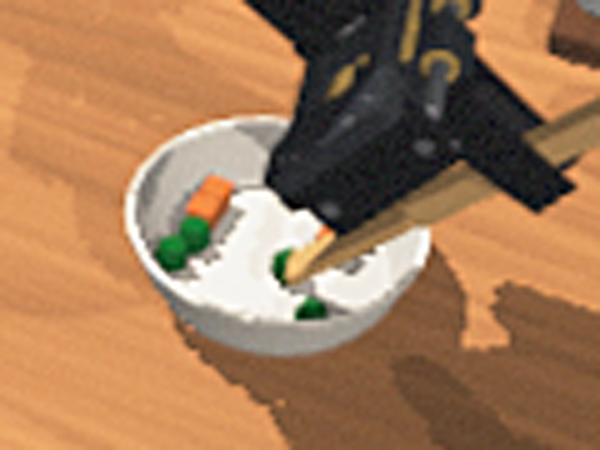

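Greens now at left (172,252),(195,235) and right (310,308),(282,265); coppers at (210,195) and one near the blade. Second round.

```bash
python3 -m inch '[[0,0,0,-0.77,0.73,-0.97,1],[0,0,0,-0.86,0.11,-1.09,1],[0,0,0,-0.79,-0.61,-0.99,1],[0,0,0,-0.48,-1.15,-0.61,1],[0,0,0,-0.13,-1.43,-0.15,1],[0,0,0,0.4,-1.35,0.51,1],[0,0,0,0.77,-0.96,0.97,1],[0,0,0,0.94,-0.16,1.19,1],[0,0,0,0.79,0.61,0.99,1],[0,0,0,0.52,1.28,0.65,1],[0,0,0,0.07,1.6,0.08,1],[0,0,0,-0.46,1.31,-0.58,1],[0,0,0,-0.77,0.73,-0.97,1],[0,0,0,-0.86,0.11,-1.09,1],[0,0,0,-0.79,-0.61,-0.99,1],[0,0,0,-0.48,-1.15,-0.61,1],[0,0,0,-0.13,-1.43,-0.15,1],[0,0,0,0.4,-1.35,0.51,1]]'; python3 t.py pics/b6.png
```

```text
t: 14.32
eef_pos: [487.5, 252.2, 103.4]
tcp_rot: [-3.141, -0.9, 1.805]
ft_force: [0.2, 0.6, 0.1]
opening: 0.144
grip_force: 30.0
14.325 [-0.039  0.684  1.945  0.995  1.118 -1.017]
[[-0.144, 0.973, -0.182], [0.605, 0.232, 0.762], [0.783, -0.0, -0.622]]
tip pred bowl (-27.4, 9.3, 13.3)
662 seen end (-30.3, 8.2, 10.0) 238.79808920395698
green1 [(9.2, -6.3, 13.1)]
copper1 [(16.6, 16.4, 14.2)]
```

View pics/b6.png

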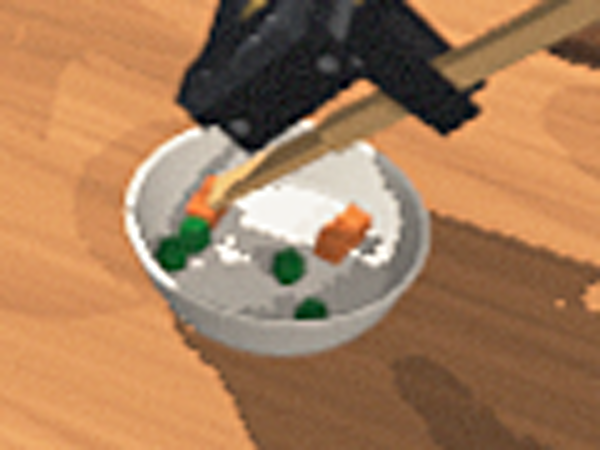

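Mixed already: greens left (172,252),(192,235) and right (288,265),(310,308); coppers left (205,200) and right (345,235). I complete the second turn and lift out.

```bash
python3 -m inch '[[0,0,0,0.77,-0.96,0.97,1],[0,0,0,0.94,-0.16,1.19,1],[0,0,0,0.79,0.61,0.99,1],[0,0,0,0.52,1.28,0.65,1],[0,0,0,0.07,1.6,0.08,1],[0,0,0,-0.46,1.31,-0.58,1],[0,0,0,0,0,0,1],[0,0,0,1.2,0,-0.95,1],[0,0,0,3.1,0,-2.5,1],[0,0,0,3.9,0,-3.1,1],[0,0,0,3.9,0,-3.1,1]]'; python3 t.py pics/b7.png
```

```text
t: 15.9
eef_pos: [514.0, 301.5, 260.5]
tcp_rot: [-3.141, -0.9, 1.805]
ft_force: [0.6, 0.2, -0.4]
opening: 0.146
grip_force: 30.0
15.9 [ 0.051  0.48   1.756  0.927  1.296 -0.638]
[[-0.145, 0.973, -0.182], [0.605, 0.233, 0.762], [0.783, -0.0, -0.622]]
tip pred bowl (26.3, -6.4, 170.6)
799 seen end (29.0, -11.2, 175.8) 227.41117827884602
green1 [(9.6, -5.9, 16.0), (-33.2, -31.1, 16.0)]
copper1 [(109.9, 30.9, 284.9), (19.8, 19.6, 14.2)]
```

View pics/b7.png

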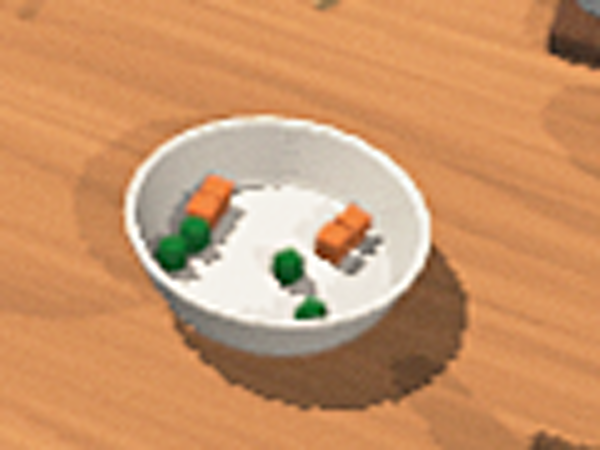

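All eight beads are in the bowl: two green (172,252),(195,235) and two copper (210,195) on the old copper side, two green (288,265),(310,308) and two copper (345,235) on the other. Now untilt and turn back.

```bash
python3 -m inch '[[0,-0.18,0,0,0,0,1],[0,-0.18,0,0,0,0,1],[0,-0.18,0,0,0,0,1],[0,-0.18,0,0,0,0,1],[0,-0.18,0,0,0,0,1],[0,0,0.17,0,0,0,1],[0,0,0.17,0,0,0,1],[0,0,0.17,0,0,0,1],[0,0,0.17,0,0,0,1],[0,0,0.17,0,0,0,1],[0,0,0.17,0,0,0,1],[0,0,0.17,0,0,0,1],[0,0,0.17,0,0,0,1],[0,0,0.14,0,0,0,1],[0,0,0,0,0,0,1]]'
cat > e.py <<'E'
from h import *
s=env.state(); print(s['t'],s['joints'].round(3))
Rt=R.from_euler('xyz',s['tcp_rot']).as_matrix()
T=R.from_euler('xyz',[np.pi,0,.306]).as_matrix()
print("to go tool mm",(Rt.T@(np.array([525.3,-129.7,32.6])-s['eef_pos'])).round(1),"turn",R.from_matrix(Rt.T@T).as_rotvec().round(4))
E
python3 e.py
```

```text
t: 17.98
eef_pos: [514.2, 301.4, 256.8]
tcp_rot: [3.141, 0.003, 0.307]
ft_force: [-0.6, 0.1, -0.7]
opening: 0.144
grip_force: 30.0
17.975 [ 0.419  0.412  1.576 -0.     1.157  1.683]
to go tool mm [-119.   414.2  224.7] turn [0.0003 0.0027 0.0008]
```

```bash
python3 -m inch '[[0,0.0027,0,-1.49,5.18,0,1],[0,0,0,-1.49,5.18,0,1],[0,0,0,-1.49,5.18,0,1],[0,0,0,-1.49,5.18,0,1],[0,0,0,-1.49,5.18,0,1],[0,0,0,-1.49,5.18,0,1],[0,0,0,-1.49,5.18,0,1],[0,0,0,-1.49,5.18,0,1],[0,0,0,0,0,5,1],[0,0,0,0,0,5,1],[0,0,0,0,0,5,1],[0,0,0,0,0,0,1]]'; python3 e.py
python3 - <<'E'
from h import *
# paddle vs gripper: orientation of paddle in the grip from the scene camera
p=cam("scene")
for d in env.trace(p,"paddle")[:4]:
    q=cloud(p,d["mask"]); q=q[(q[:,2]>95)&(q[:,2]<150)&(abs(q[:,0]-520)<160)]
    if len(q)<60: continue
    mu=q.mean(0); v=np.linalg.svd(q-mu,full_matrices=False)[2][0]; v*=np.sign(v[0]); a=(q-mu)@v
    print(len(q),mu.round(1),v.round(3),np.percentile(a,[.5,99.5]).round(),(mu+v*np.percentile(a,[.5,99.5])[:,None]).round())
E
```

```text
t: 19.48
eef_pos: [524.3, -128.6, 104.9]
tcp_rot: [-3.137, 0.003, 0.308]
ft_force: [0.5, 0.2, -0.1]
opening: 0.144
grip_force: 30.0
19.475 [-0.364  0.515  1.878  0.002  0.754  0.897]
to go tool mm [ 0.9  1.7 72.3] turn [-0.0046  0.0032  0.0024]
242 [ 577.7 -109.3  122.6] [ 0.939  0.309 -0.149] [-64.  46.] [[ 518. -129.  132.]
 [ 621.  -95.  116.]]
```

Run:
```python
from h import *
v=np.array([.953,.303]); g=np.array([524.3,-128.6])
for n in("wrist","scene"):
    p=cam(n); c=cloud(p); hs=cv2.cvtColor(p["img"],cv2.COLOR_RGB2HSV)[p["depth"]>0]
    d=c[:,:2]-g; a=d@v; b=d@np.array([-v[1],v[0]])
    for lo in range(-140,120,20):
        m=(a>lo)&(a<lo+20)&(abs(b)<12)&(c[:,2]>90)&(c[:,2]<155)&(hs[:,1]>70)&(hs[:,2]>90)
        if m.sum()>8: print(n,lo,m.sum(),np.percentile(c[m,2],[10,50,90]).round(1),b[m].mean().round(1),b[m].min().round(),b[m].max().round())
    m=(abs(b)<12)&(c[:,2]>90)&(c[:,2]<155)&(abs(a)<180)&(hs[:,1]>70)&(hs[:,2]>90); print(a[m].min(),a[m].max())
```

```text
wrist -60 147 [139.6 140.6 141.4] -1.1 -8.0 6.0
wrist -40 1062 [138.5 139.7 140.8] -1.3 -8.0 6.0
wrist -20 560 [135.4 136.3 137.2] -1.3 -8.0 5.0
wrist 0 1475 [133.4 134.6 135.9] -1.3 -12.0 6.0
wrist 20 1613 [130.9 132.2 133.5] -1.3 -8.0 6.0
wrist 40 1691 [128.6 129.8 131.1] -1.4 -8.0 5.0
wrist 60 1819 [126.1 127.4 128.7] -1.2 -8.0 6.0
wrist 80 1966 [123.7 125.  126.3] -1.4 -8.0 5.0
wrist 100 125 [121.7 123.1 124.1] -1.4 -8.0 5.0
-43.454800155089394 101.69183846422018
scene -60 9 [130.9 135.7 138.5] 6.3 5.0 8.0
scene -20 15 [115.  136.7 140.5] -2.4 -9.0 12.0
scene 0 31 [128.2 134.4 136.9] -0.8 -9.0 10.0
scene 20 43 [125.2 132.2 134.6] 0.6 -8.0 7.0
scene 40 50 [123.8 129.5 131.8] 1.2 -8.0 7.0
scene 60 43 [121.8 126.6 129.1] 0.8 -7.0 6.0
scene 80 50 [117.1 125.  126.9] 0.8 -7.0 7.0
scene 100 27 [112.6 119.6 124.5] 0.0 -7.0 7.0
-85.02240556079894 104.88934095829931
```

The paddle has pitched about 0.13 rad in the grip; I level it and compare it with the cradle from the wrist camera.

```bash
python3 -m inch '[[-0.004,0.13,0.002,0,0,0,1],[0,0,0,0.3,0,0,1],[0,0,0,0,0,0,1]]'
cat > k.py <<'E'
from h import *
s=env.state(); Rt=R.from_euler('xyz',s['tcp_rot']).as_matrix(); G=s['eef_pos']-19*Rt[:,2]; print("grasp pt",G.round(1))
v=np.array([np.cos(.31),np.sin(.31)]); g=np.array([525.4,-128.0])
p=cam("wrist"); c=cloud(p); hs=cv2.cvtColor(p["img"],cv2.COLOR_RGB2HSV)[p["depth"]>0]
d=c[:,:2]-g; a=d@v; b=d@np.array([-v[1],v[0]])
m=(abs(b)<14)&(c[:,2]>50)&(c[:,2]<155)&(a>-60)&(a<120)&(hs[:,1]>70)&(hs[:,2]>110)&(c[:,2]>G[2]-4)&(c[:,2]<G[2]+22)
f=np.polyfit(a[m],c[m,2],1); f2=np.polyfit(a[m],b[m],1); print("paddle slope",f.round(4),"b fit",f2.round(4),"b edges",np.percentile(b[m],[1,99]).round(1),"a max",a[m].max().round(1),m.sum())
for a0 in(45,-45):
    for lo,hi in((70,82),):
        k=(abs(a-a0)<14)&(abs(b)<30)&(c[:,2]>lo)&(c[:,2]<hi)&~m
        if k.sum(): print("cradle",a0,k.sum(),"b",[np.percentile(b[k&sg],[1,50,99]).round(1).tolist() for sg in(b<0,b>0) if (k&sg).sum()>4],"a",np.percentile(a[k],[1,99]).round(1),c[k,2].max().round(1))
E
python3 k.py; python3 e.py
```

```text
t: 20.05
eef_pos: [529.9, -128.6, 109.5]
tcp_rot: [3.136, -0.133, 0.304]
ft_force: [0.6, 0.3, -0.5]
opening: 0.147
grip_force: 30.0
grasp pt [ 527.5 -129.3  128.4]
paddle slope [9.900000e-03 1.362696e+02] b fit [-0.007  -1.7629] b edges [-8.9  4.8] a max 101.6 10434
cradle 45 908 b [[-25.0, -19.7, -14.9], [15.1, 20.0, 25.1]] a [39.3 53.2] 79.4
20.1 [-0.4    0.482  1.942  0.142  0.618  0.755]
to go tool mm [-14.8  -0.6  75.3] turn [ 0.0051 -0.1326 -0.0016]
```

```bash
python3 -m inch '[[0,0,0,0,-0.2,0,1],[0,0,0,-0.29,0,2.2,1],[0,0,0,-0.29,0,2.2,1],[0,0,0,-0.2,0,1.5,1],[0,0,0,-0.09,0,0.7,1],[0,0,0,-0.07,0,0.5,1],[0,0,0,0,0,0,1]]'; python3 k.py
```

```text
t: 20.98
eef_pos: [528.7, -126.7, 36.7]
tcp_rot: [3.138, -0.133, 0.304]
ft_force: [-0.2, 0.4, -0.3]
opening: 0.144
grip_force: 30.0
grasp pt [ 526.3 -127.4   55.5]
paddle slope [1.06000e-02 6.34033e+01] b fit [-0.0078  0.5711] b edges [-6.7 10.2] a max 100.9 10592
cradle 45 2106 b [[-25.1, -19.6, -14.8], [15.1, 20.0, 25.4]] a [39.2 53.1] 79.3
```

```bash
python3 -m inch '[[0,0,0,-0.04,0,0.3,1],[0,0,0,0,0,0,1],[0,0,0,0,0,0,0.5],[0,0,0,0,0,0,-1],[0,0,0,0,0,0,-1],[0,0,0,0,0,0,-1],[0,0,0,0,0,0,-1],[0,0,0,0,0,0,-1],[0,0,0,0,0,0,-1]]'; python3 k.py
```

```text
t: 22.15
eef_pos: [528.6, -126.7, 33.6]
tcp_rot: [3.138, -0.133, 0.304]
ft_force: [-0.7, 0.2, 0.5]
opening: 0.821
grip_force: 0.0
grasp pt [ 526.2 -127.3   52.4]
paddle slope [-1.50000e-03  5.95083e+01] b fit [-0.0091  0.6409] b edges [-6.8 12. ] a max 101.1 10533
cradle 45 2195 b [[-25.1, -19.6, -14.8], [15.1, 19.9, 25.4]] a [39.2 53.1] 79.2
cradle -45 44 b [[-22.0, -18.8, -14.4], [15.5, 18.6, 22.6]] a [-37.3 -36. ] 71.8
```

Paddle seated in both cradles. Retreat, close the fingers, turn, and measure the peg.

```bash
python3 -m inch '[[0,0,0,0,0,-3,-1],[0,0,0,0,0,-5,-1],[0,0,0,0,0,-4,-1],[0,-0.133,0,0,0,0,1],[0,0,0,3.5,-2.1,-4,1],[0,0,0,3.5,-2.1,-4,1],[0,0,0.16,0,0,0,1],[0,0,0.16,0,0,0,1],[0,0,0.16,0,0,0,1],[0,0,0.16,0,0,0,1],[0,0,0.165,0,0,0,1],[0,0,0,0,0,0,1]]'
python3 - <<'E'
from h import *
v=np.array([np.cos(.31),np.sin(.31)]); g=np.array([525.4,-128.0])
for n in("wrist","scene"):
    p=cam(n); c=cloud(p); hh=cv2.cvtColor(p["img"],cv2.COLOR_RGB2HSV)[p["depth"]>0]
    m=(hh[:,1]>150)&((hh[:,0]<6)|(hh[:,0]>174))&(c[:,2]>74)&(c[:,2]<115)&(abs(c[:,0]-640)<70)&(abs(c[:,1]+70)<90)
    if m.sum()>5: q=c[m]; t=q[q[:,2]>103]; print(n,"peg",m.sum(),q.mean(0).round(1),"top",len(t),t.mean(0).round(1))
    d=c[:,:2]-g; a=d@v; b=d@np.array([-v[1],v[0]])
    for d in env.trace(p,"paddle"):
        q=cloud(p,d["mask"]); q=q[(abs(q[:,2]-57)<8)&(np.linalg.norm(q[:,:2]-g,axis=1)<170)]
        if len(q)>100:
            mu=q.mean(0); u=np.linalg.svd(q-mu,full_matrices=False)[2][0]; u*=np.sign(u[0]); aa=(q-mu)@u
            print(n,"paddle yaw",np.arctan2(u[1],u[0]).round(3),"slope",u[2].round(3),"ends a",((mu+u*np.percentile(aa,[.3,99.7])[:,None])[:,:2]-g)@v,"b mid",((mu[:2]-g)@np.array([-v[1],v[0]])).round(1))
print(env.state()["joints"].round(3))
E
```

```text
t: 23.7
eef_pos: [567.4, -69.7, 232.3]
tcp_rot: [3.139, -0.002, -0.5]
ft_force: [-0.4, 0.0, -0.2]
opening: 0.113
grip_force: 0.0
wrist peg 261 [665.  -47.1 102. ] top 186 [665.7 -46.  106.1]
wrist paddle yaw 0.3 slope 0.019 ends a [-127.15188244  100.22814467] b mid -0.0
scene peg 62 [670.1 -42.3  93.7] top 18 [667.9 -43.2 105.7]
scene paddle yaw 0.305 slope 0.008 ends a [-120.71592332  104.22238728] b mid 2.4
[-0.236  0.397  1.671 -0.004  1.072  1.836]
```

Peg top at (666,-46), 80 mm from the hinge as it must be; the paddle lies centred. Going behind the peg and pushing along the arc.

```bash
python3 -m inch '[[0,0,0,3.75,-4.9,0,1],[0,0,0,3.75,-4.9,0,1],[0,0,0,0,0,5,1],[0,0,0,0,0,5,1],[0,0,0,0,0,4.9,1],[0,0,0,0,0,0,1],[0,0,0,0,1.1,0,1],[0,0,0,0.75,0.93,0,1],[0,0,0,0.6,1.04,0,1],[0,0,0,0.44,1.12,0,1],[0,0,0,0.27,1.16,0,1]]'
cat > pg.py <<'E'
from h import *
H=np.array([588.6,-65.7]); s=env.state(); print(s["eef_pos"].round(1),s["joints"].round(2))
for n in("wrist","scene"):
    p=cam(n); c=cloud(p); hh=cv2.cvtColor(p["img"],cv2.COLOR_RGB2HSV)[p["depth"]>0]
    m=(hh[:,1]>150)&((hh[:,0]<6)|(hh[:,0]>174))&(c[:,2]>74)&(c[:,2]<115)&(np.linalg.norm(c[:,:2]-H,axis=1)<100)
    if m.sum()>5:
        q=c[m]; t=q[q[:,2]>102]; u=(t if len(t)>8 else q).mean(0)[:2]-H
        print(n,len(q),len(t),(u+H).round(1),"r",np.hypot(*u).round(1),"keeper",(np.arctan2(u[1],u[0])+np.pi/2-.31).round(3))
E
python3 pg.py
```

```text
t: 25.28
eef_pos: [672.7, -78.2, 83.7]
tcp_rot: [3.139, -0.003, -0.502]
ft_force: [1.1, 0.6, -0.2]
opening: 0.004
grip_force: 0.3
[672.7 -78.2  83.7] [-0.21  0.7   1.54 -0.    0.9   1.86]
wrist 602 133 [670.  -92.7] r 85.8 keeper 0.941
```

```bash
python3 -m inch '[[0,0,0,0.09,1.2,0,1],[0,0,0,-0.09,1.2,0,1],[0,0,0,-0.27,1.16,0,1],[0,0,0,-0.44,1.12,0,1],[0,0,0,-0.6,1.04,0,1],[0,0,0,0,0,0,1]]'; python3 pg.py;  python3 -m inch '[[0,0,0,-0.24,0.3,0,1],[0,0,0,-0.24,0.33,0,1],[0,0,0,0,0,0,1]]'; python3 pg.py
```

```text
t: 26.12
eef_pos: [633.1, -121.5, 83.7]
tcp_rot: [3.138, -0.002, -0.502]
ft_force: [0.5, 0.3, -0.0]
opening: 0.006
grip_force: 0.0
[ 633.1 -121.5   83.7] [-0.29  0.66  1.63 -0.    0.85  1.79]
wrist 782 293 [ 630.8 -137.7] r 83.4 keeper 0.22
t: 26.6
eef_pos: [626.4, -124.2, 83.6]
tcp_rot: [3.139, -0.002, -0.501]
ft_force: [0.1, 0.2, -0.0]
opening: 0.004
grip_force: 0.1
[ 626.4 -124.2   83.6] [-0.3   0.66  1.65 -0.    0.84  1.78]
wrist 831 342 [ 625.2 -140.1] r 83.0 keeper 0.147
```

```bash
python3 -m inch '[[0,0,0,-0.28,0.29,0,1],[0,0,0,-0.28,0.29,0,1],[0,0,0,0,0,0,1]]'; python3 pg.py
```

```text
t: 27.08
eef_pos: [618.3, -126.8, 83.6]
tcp_rot: [3.138, -0.002, -0.502]
ft_force: [0.3, -0.3, -0.1]
opening: 0.005
grip_force: 0.0
[ 618.3 -126.8   83.6] [-0.31  0.65  1.67 -0.    0.83  1.77]
wrist 871 365 [ 616.8 -143.2] r 82.5 keeper 0.039
```

```bash
python3 -m inch '[[0,0,0,-0.15,0.15,0,1],[0,0,0,-0.15,0.15,0,1],[0,0,0,0,0,0,1]]'; python3 pg.py
```

```text
t: 27.55
eef_pos: [615.4, -127.7, 83.7]
tcp_rot: [3.139, -0.004, -0.502]
ft_force: [3.8, 2.2, -1.6]
opening: 0.006
grip_force: 1.9
[ 615.4 -127.7   83.7] [-0.31  0.64  1.67 -0.    0.82  1.77]
wrist 889 399 [ 614.9 -143.7] r 82.3 keeper 0.015
scene 6 1 [ 619.  -142.8] r 82.9 keeper 0.066
```

```bash
python3 -m inch '[[0,0,0,-0.1,0.1,0,1],[0,0,0,-0.1,0.1,0,1],[0,0,0,0,0,0,1]]'; python3 pg.py
```

```text
t: 28.02
eef_pos: [614.3, -127.9, 84.0]
tcp_rot: [3.141, -0.007, -0.502]
ft_force: [14.3, 7.5, -4.7]
opening: 0.008
grip_force: 6.5
[ 614.3 -127.9   84. ] [-0.31  0.64  1.68 -0.    0.81  1.76]
wrist 898 425 [ 614.2 -143.8] r 82.2 keeper 0.007
scene 6 2 [ 620.7 -140.6] r 81.5 keeper 0.095
```

Against the stop at 16 N, well past the 3 N catch. Back off, rise, and check everything.

```bash
python3 -m inch '[[0,0,0,0.5,-0.8,0,1],[0,0,0,0.5,-1,0,1],[0,0,0,0,0,-5,1],[0,0,0,0,0,-5,1],[0,0,0,0,0,-5,1],[0,0,0,-3,-5,0,1],[0,0,0,0,0,0,1]]'; python3 pg.py
python3 - <<'E'
from h import *
v=np.array([np.cos(.31),np.sin(.31)]); g=np.array([525.4,-128.0])
for n in("wrist","scene"):
    p=cam(n)
    for d in env.trace(p,"paddle"):
        q=cloud(p,d["mask"]); q=q[(abs(q[:,2]-57)<8)&(np.linalg.norm(q[:,:2]-g,axis=1)<170)]
        if len(q)>100:
            mu=q.mean(0); u=np.linalg.svd(q-mu,full_matrices=False)[2][0]; u*=np.sign(u[0]); aa=(q-mu)@u
            print(n,"yaw",np.arctan2(u[1],u[0]).round(3),"slope",u[2].round(3),"ends a",((mu+u*np.percentile(aa,[.3,99.7])[:,None])[:,:2]-g)@v,"b",((mu[:2]-g)@np.array([-v[1],v[0]])).round(1),np.median(q[:,2]).round(1))
a=p["img"][190:310,180:400]; save("pics/end.png",cv2.resize(a,None,fx=3.6,fy=3.6,interpolation=cv2.INTER_CUBIC))
E
```

```text
t: 29.0
eef_pos: [626.9, -55.9, 234.1]
tcp_rot: [3.139, -0.003, -0.499]
ft_force: [0.1, -1.4, -1.0]
opening: 0.007
grip_force: 0.0
[626.9 -55.9 234.1] [-0.19  0.48  1.52 -0.    1.14  1.88]
wrist 276 182 [ 613.6 -141.9] r 80.2 keeper 0.007
scene 51 13 [ 616.8 -139.2] r 78.7 keeper 0.057
wrist yaw 0.308 slope 0.019 ends a [-124.29131982  100.75507589] b -0.3 58.7
scene yaw 0.305 slope 0.009 ends a [-124.9711767   102.96860882] b 2.5 57.6
```

View pics/end.png

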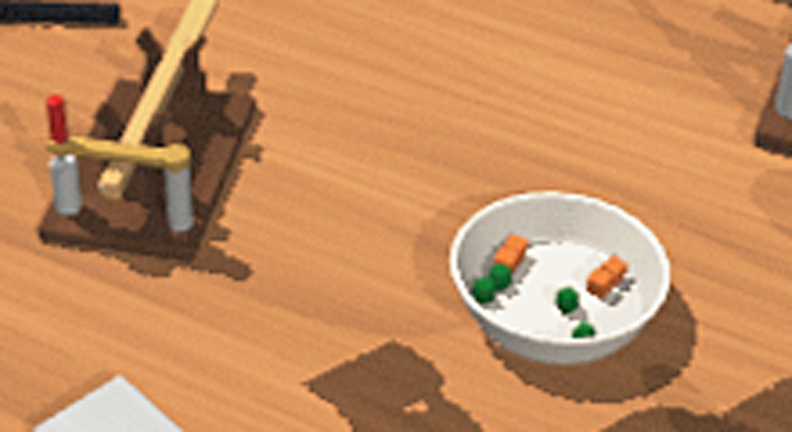

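The keeper lies across the handle with its peg (57,118) over the catch post. The paddle is in both cradles, and the beads are mixed in the bowl. Handing in.

```bash
python3 -c "
from cell import env
print(env.job_done())"
```

```text
the job is handed in; nothing more can be done
None
```

I handed the job in at about 29 s, but the judge returned no verdict: the beads are mixed with two of each colour on both sides and all in the bowl, the paddle is back in both cradles, and the keeper bar is shut past its catch.

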